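# Clamp a mortar prism in the bench clamp

## Task

Slide the grey mortar prism along the bed of the blue bench clamp until its end is fully home against the steel end stop, without ramming it. Then turn the small crank by its red knob clockwise (seen from above) until the pad meets the prism and nip it up snug by feel, finger-tight at about 30 N on the pad and never over 45 N, as the mortar would crack. Let go and leave the other things on the bench where they are.

Things in the scene. Friction and masses are not known exactly. Their poses are not given: they have to be found in the camera images.
- clamp: blue screw clamp, fixed. Origin on the bench under the screw axis; z up; +x along the bed from the open front to the stop. Bed top z = 15 mm, 84 mm wide, x = -125 to 80 mm. Two rails 12 mm high (x = -115 to 30 mm) leave a channel 45 mm wide. A column behind the stop carries an arm 30 mm wide with a 36 mm nut boss on the screw axis, top z = 100 mm; in front of x = -18 mm only the crank overhangs
- stop: steel end stop of the clamp, fixed; its flat face to -x lies 35 mm behind the screw axis (clamp x = +35 mm), 40 mm wide, from z = 15 to 51 mm. Same origin and axes as the clamp
- pad: round foot of the screw, 28 mm across, steel with a rubber face; moves up and down without turning. Origin at the centre of its underside, z up. Starts 59 to 64 mm above the bench (3 to 7 mm over the prism) and sinks about 4 mm per radian of clockwise turn. It sits on a stiff spring: 10 N on the pad for each 0.7 mm or so (0.17 rad) past first touch
- crank_knob (a point): centre of the red crank knob, 16 mm across, 30 mm high, upright, 32 mm from the screw axis; spins freely on its pin. x points from the screw axis to the knob, z up; crank arm top 18 mm below this point. 82 mm above the pad's underside, sinks with it. Clockwise tightens; self-locking. Turning it takes about 5 N sideways running free, 1 N more per 10 N on the pad: 3 N more is snug, 4.5 N too much
- prism: loose grey mortar prism, 160 mm long (its x), about 40 x 40 mm in section (cast, a millimetre or two either way), 0.45 kg, lying in the channel on the bed, its far end 20 to 40 mm short of the stop. Origin at the centre of its underside; x along its length towards the stop. Sliding it takes about 2 to 5 N
- prism_tail (a point): centre of the prism's far end face (20 mm above its underside), the face that must meet the stop; fully home is clamp x = 35 mm
- prism_front (a point): centre of the prism's near end face (20 mm above its underside), which stands out of the front of the clamp; when home it is at clamp x = -125 mm
- weight_a: small brass weight with a knob, 36 mm across, 40 mm high; bystander, loose; origin at the centre of its underside
- marker_a: red and white marker pen, 17 x 135 x 16 mm, lying beside the clamp; bystander, loose; origin at the centre of its underside

How it is judged:
By the outcome, as a careful person would: the job done as asked, in the order asked, and still so for the second after the job is handed in, with the robot touching nothing.
It also fails if it takes over 67 s, if anything falls off the work surface, if the arm or the gripper's body presses on something with over 40 N, if the wrist force passes 120 N, or if a joint passes its speed limit or range.

## Robot

A 6-joint arm with a two-finger parallel gripper is mounted at the origin on a cart in front of the work surface, level with it; the furniture and walls round the work are solid. World frame = base frame: x ahead of the robot, y to its left, z up, the work surface at z = 0. Lengths are in m, angles in degrees, forces in N, time in s.
With the tool pointing down it reaches from about 0.25 to 0.775 m from the base axis. Payload 4 kg.
Tool frame: the origin (TCP) lies midway between the tips of the shut fingers; the grasp point (between the pads) lies ctrl.grip_depth behind it (ctrl.grip_depth is the distance from the TCP to the grasp point, in m); z points along the fingers, y is the direction in which the jaws open and shut (so a half turn about z gives the same grasp; the last joint's range is limited). The gripper opens to 94 mm and grips with 3 to 60 N. Pads are 16 mm wide; open, the fingers measure 119 mm over their backs; the gripper's body (75 mm by 177 mm) begins 78 mm behind the grasp point.
Start: joints at [61.816, 4.996, 78.535, -0, 96.463, -5.907], TCP at [0.209, 0.509, 0.206] pointing down, gripper open.
Joint ranges: [-177.83, 177.83], [-43.37, 116.18], [15.69, 146.23], [-61.86, 241.86], [9.47, 152.12], [-147.06, 147.06]. Speed limits (degrees/s): [159.86, 159.86, 180, 180, 180, 180].

## Interface

Orientations are given as [roll, pitch, yaw] about the fixed x, y, z axes, in that order (R = Rz(yaw) Ry(pitch) Rx(roll)).
In Python, from station import ctrl, camera, camera_model, ticket gives the robot as it stands.
- The arm moves only by the tool jog_arm, never from a script. Its argument "rows" is a list of rows, each a list of 7 numbers: the finger opening in m, from 0 to 0.094, then the shift along the tool's x, y, z in m, then the turn, a rotation vector about the tool's x, y, z in rad. A call has 1 to 20 rows; each row shifts and turns the pose as measured when the row begins, along the tool's axes as they then stand; what a row does not reach is not made up. A row lasts 1/10 s, in which the tool goes at most 50 mm and 8.59 degrees, less where a joint would pass 70% of its speed; a pose out of reach is approached as far as the arm can. A call is refused whole if a number of a shift passes 0.05 or a number of a turn 0.15, either way. A call with a gripper value outside its range is refused whole. The fingers move at their own pace and stop on an object; "grip_force" is the grip in N (left out, the last holds). Time passes only in rows, so rows that do not move let the fingers close. It gives the time, the measured TCP pose, the force and the opening at its end, in the units of the state.
- ctrl.observe(): the state, without advancing time (a new reading comes with each control period).
- camera(name): name is "scene" or "side" or "wrist"; returns (picture, depth): 420x560x3 uint8, red, green, blue; 420x560 float32, m along the optical axis (not along the pixel's ray), 0 where there is no reading.
- camera_model(name): a dict with "fx", "fy", "cx", "cy" (pixels), "camera_from_world" (4x4, takes a point from world to camera coordinates); the wrist camera has in their place "tool_from_camera" (4x4, takes a point from camera to tool coordinates, whose origin is the TCP and whose axes are the flange's). Camera axes: x right, y down, z forward; pixel columns grow to the right and rows downward; lengths in m; the calibration is good to about 2 mm. The wrist camera is an equidistant fisheye: a pixel r from the principal point sees the ray r / f radians off the axis. A picture is of the moment at which its call begins: read the wrist's pose just before it. camera_model takes no time and is no camera call.
- ticket.close_job(): hands the job in, once; it reports no verdict.
The state is a dict: "clock": time; "joint_pos": joint angles; "qd": joint speeds; "joint_torque": joint torques, N m; "tool_pos": TCP position; "ee_rot": TCP orientation; "ft_force": force on the tool from outside, world axes, zero at the start; "moment": the same for the moment, N m; "grip_width": finger opening in m.
Only numpy, scipy, OpenCV 4.12 (cv2) and the standard library are available. Lean on these libraries where they do the work, as an engineer would, in place of code of your own. Each camera call takes 0.05 s, during which the arm holds its last target.

## Working session

There is one attempt and no reset: what is moved stays moved. The work goes in short steps, Python scripts to look and compute and a tool call to move; the robot and the scene stay as the last step left them, time stands still between calls to the robot, and variables do not carry over. Pictures are saved under pics/ and viewed, and the job is handed in when it is done.

Besides the shell and the picture viewer there is one more tool, called as name([rows], argument=value, ...), one row to a line, values as JSON. jog_arm: Moves the arm, as the interface text tells. Its arguments: {"type":"object","properties":{"rows":{"type":"array"},"grip_force":{"type":"number"}},"required":["rows"]}

```bash
ls; mkdir -p pics; python3 - <<'E'
from station import ctrl, camera, camera_model, ticket
import cv2,numpy as np
print(ctrl.observe(), ctrl.grip_depth)
for n in ["scene","side"]:
    im,d=camera(n); cv2.imwrite(f"pics/{n}0.png",im[:,:,::-1]); np.savez(f"pics/{n}0.npz",im=im,d=d)
    print(n,camera_model(n))
print(camera_model("wrist"))
E
```

```text
pics
{'clock': 0.0, 'joint_pos': array([ 6.18166709e+01,  5.03846408e+00,  7.86252178e+01,  1.41617541e-03,
        9.64613660e+01, -5.90663304e+00]), 'qd': array([ 0.05627887, -0.04898497,  0.00332752, -0.08938147,  0.03092261,
       -0.03558841]), 'joint_torque': array([ 1.17098803e-04, -3.40183282e+01, -3.02428794e+01,  7.17988866e-02,
        3.31077143e-02, -1.78168771e-04]), 'tool_pos': array([0.20822513, 0.50846846, 0.20430613]), 'ee_rot': array([-1.79875761e+02, -1.42684334e-02,  1.57723446e+02]), 'ft_force': array([-0.86271506, -0.18209669,  0.52610989]), 'moment': array([ 0.02959848,  0.02447185, -0.00693888]), 'grip_width': 0.09402188063387251} 0.0188
scene {'fx': 485.8101401382563, 'fy': 485.8101401382563, 'cx': 280.731274770324, 'cy': 208.83791809364538, 'camera_from_world': array([[-0.78941093, -0.61385291,  0.00387273,  0.26078016],
       [-0.268905  ,  0.34012508, -0.90111322,  0.36403963],
       [ 0.55183375, -0.71239002, -0.43356657,  0.36735118],
       [ 0.        ,  0.        ,  0.        ,  1.        ]])}
side {'fx': 408.80459768747994, 'fy': 408.80459768747994, 'cx': 271.68371875075036, 'cy': 206.55708919460875, 'camera_from_world': array([[ 0.92951678, -0.36782676,  0.02649601, -0.65314375],
       [-0.15391974, -0.45224559, -0.8785116 ,  0.04578907],
       [ 0.33512278,  0.81251301, -0.47698566,  0.9631568 ],
       [ 0.        ,  0.        ,  0.        ,  1.        ]])}
{'fx': 325.19226210127806, 'fy': 325.19226210127806, 'cx': 279.3114199694518, 'cy': 208.8308757436543, 'tool_from_camera': array([[-5.85202129e-04, -9.57993663e-01, -2.86788772e-01,
         8.31808318e-02],
       [ 9.99999716e-01, -4.24641328e-04, -6.22054552e-04,
         2.38576155e-04],
       [ 4.74141953e-04, -2.86789055e-01,  9.57993639e-01,
        -1.79126796e-01],
       [ 0.00000000e+00,  0.00000000e+00,  0.00000000e+00,
         1.00000000e+00]])}
```

View pics/scene0.png

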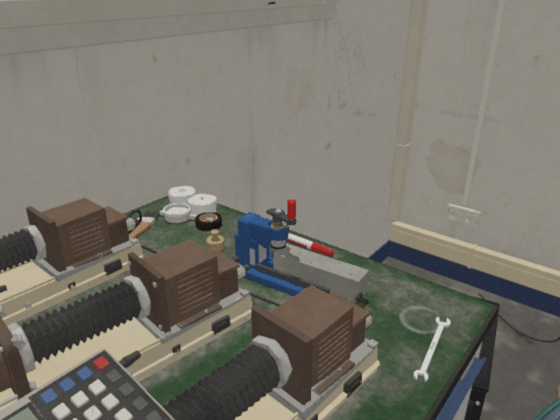

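View pics/side0.png

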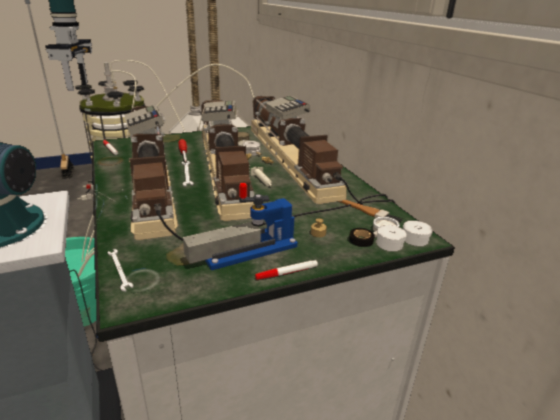

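```bash
cat > h.py <<'E'
import numpy as np,cv2
from station import ctrl, camera, camera_model, ticket
def cloud(n,d):
    m=camera_model(n);v,u=np.mgrid[:420,:560]
    P=np.stack([(u-m['cx'])/m['fx']*d,(v-m['cy'])/m['fy']*d,d],-1)
    T=np.linalg.inv(m['camera_from_world']);return P@T[:3,:3].T+T[:3,3]
def onplane(n,u,v,z):
    m=camera_model(n);T=np.linalg.inv(m['camera_from_world'])
    r=T[:3,:3]@np.array([(u-m['cx'])/m['fx'],(v-m['cy'])/m['fy'],1.]);o=T[:3,3]
    return o+r*(z-o[2])/r[2]
E
python3 - <<'E'
from h import *
for n in ["scene","side"]:
    f=np.load(f"pics/{n}0.npz");im=f['im'];d=f['d'];P=cloud(n,d)
    hsv=cv2.cvtColor(im,cv2.COLOR_RGB2HSV);H,S,V=[hsv[...,i] for i in range(3)]
    print(n,"cam",np.linalg.inv(camera_model(n)['camera_from_world'])[:3,3])
    blue=(H>105)&(H<125)&(S>150)&(V>60);red=((H<6)|(H>174))&(S>180)&(V>100)
    for nm,M in [("blue",blue),("red",red)]:
        k,l,st,c=cv2.connectedComponentsWithStats(M.astype(np.uint8))
        for i in range(1,k):
            if st[i,4]>25:
                q=P[(l==i)&(d>0)]
                print(nm,st[i],c[i].round(1),np.percentile(q,[5,50,95],axis=0).round(3).tolist() if len(q) else '')
    x,y,w,h=(225,190,150,120) if n=="scene" else (170,165,160,120)
    cv2.imwrite(f"pics/{n}0c.png",cv2.resize(im[y:y+h,x:x+w,::-1],None,fx=5,fy=5,interpolation=cv2.INTER_CUBIC))
E
```

```text
scene cam [0.101038   0.29795896 0.48630219]
blue [ 236  213   52   54 1334] [255.8 236.7] [[0.544, -0.286, 0.017], [0.598, -0.264, 0.077], [0.624, -0.255, 0.102]]
blue [245 266  59  29 535] [272.5 281.1] [[0.491, -0.254, 0.006], [0.538, -0.244, 0.015], [0.589, -0.237, 0.017]]
red [288 200   7  19 128] [291.1 208.8] [[0.517, -0.275, 0.131], [0.52, -0.27, 0.147], [0.526, -0.268, 0.159]]
red [312 243  21  13 117] [321.3 249.2] [[0.513, -0.392, 0.006], [0.534, -0.387, 0.013], [0.552, -0.385, 0.017]]
side cam [ 0.29138013 -1.00211327  0.51694391]
blue [ 207  199   90   71 1677] [266.3 233.1] [[0.458, -0.332, 0.005], [0.588, -0.298, 0.033], [0.628, -0.282, 0.099]]
blue [262 228   9  13  63] [265.4 235.2] [[0.569, -0.283, 0.012], [0.581, -0.271, 0.014], [0.589, -0.248, 0.022]]
red [179 140   8  11  72] [182.3 144.9] [[0.5, 0.321, 0.015], [0.511, 0.358, 0.022], [0.524, 0.398, 0.025]]
red [239 182   8  16 118] [242.6 189.6] [[0.517, -0.286, 0.123], [0.523, -0.282, 0.143], [0.536, -0.251, 0.157]]
red [255 269  23  10 151] [266.6 273.8] [[0.513, -0.402, 0.005], [0.535, -0.398, 0.012], [0.553, -0.392, 0.015]]
```

```bash
sleep 0
```

```text
(no output)
```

View pics/scene0c.png

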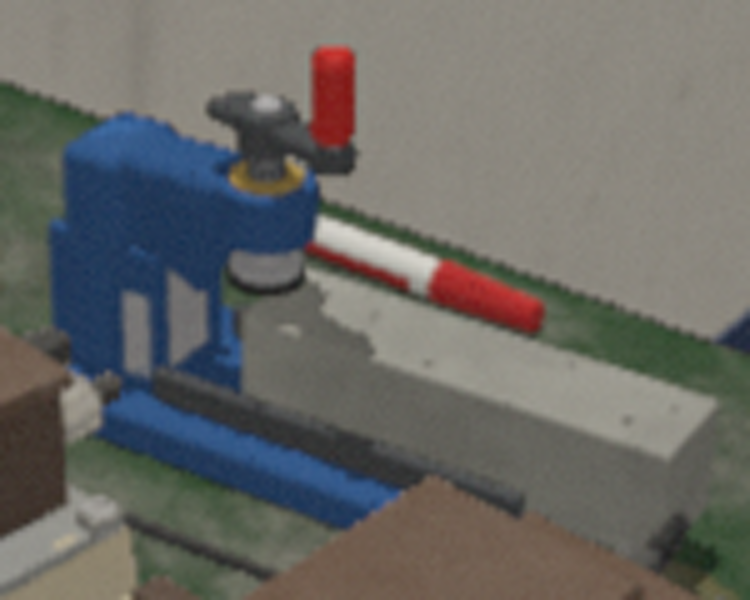

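View pics/side0c.png

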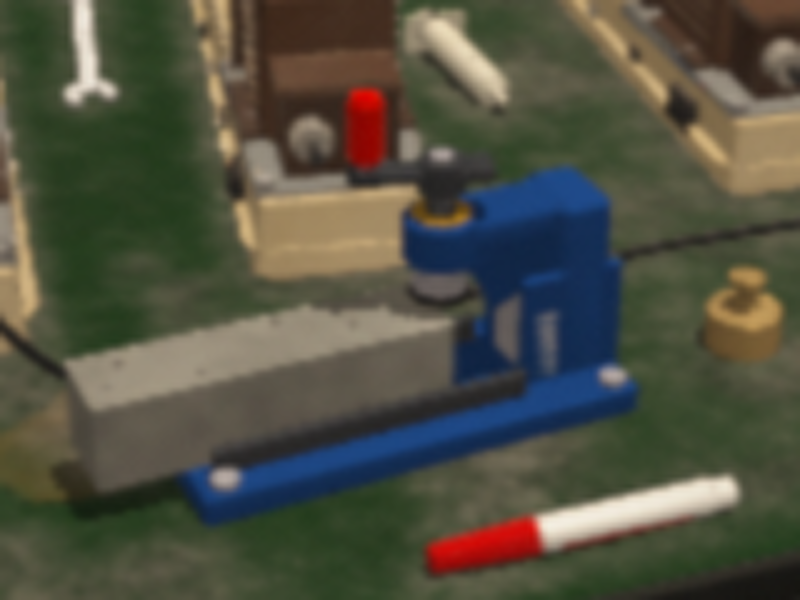

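```bash
python3 - <<'E'
from h import *
def tri(a,b):
    A=[];r=[]
    for n,(u,v) in (("scene",a),("side",b)):
        m=camera_model(n);K=np.array([[m['fx'],0,m['cx']],[0,m['fy'],m['cy']],[0,0,1]]);A.append(K@m['camera_from_world'][:3])
    X=cv2.triangulatePoints(A[0],A[1],np.array(a,float),np.array(b,float));X=(X[:3]/X[3]).ravel()
    return X.round(4),[((p@np.r_[X,1])[:2]/(p@np.r_[X,1])[2]).round(1) for p in A]
print("knob",tri((291.1,208.8),(242.6,189.6)))
print("screwcap",tri((278,210.6),(258,195.4)))
print("front y-",tri((368.2,270.4),(189,247.4)))
print("knobtop",tri((291.8,200.5),(243,183.5)))
for z in (.055,.057): print("frontcorner scene y-,y+",onplane("scene",368.2,270.4,z).round(4),onplane("scene",358.6,281.6,z).round(4)," side y+,y-,tail y-",onplane("side",183.2,237,z).round(4),onplane("side",189,247.4,z).round(4),onplane("side",261,229.4,z).round(4))
for n in ["scene","side"]:
    f=np.load(f"pics/{n}0.npz");im=f['im'];d=f['d'];P=cloud(n,d)
    hsv=cv2.cvtColor(im,cv2.COLOR_RGB2HSV)
    M=(hsv[...,1]<60)&(d>0)&(abs(P[...,2]-.056)<.006)&(P[...,0]>.33)&(P[...,0]<.62)&(P[...,1]<-.22)&(P[...,1]>-.36)
    k,l,st,c=cv2.connectedComponentsWithStats(M.astype(np.uint8));i=1+st[1:,4].argmax();q=P[l==i]
    c=np.median(q,0);A=np.c_[q,np.ones(len(q))];
    print(n,len(q),c.round(4),cv2.minAreaRect(q[:,:2].astype(np.float32)),cv2.boxPoints(cv2.minAreaRect(q[:,:2].astype(np.float32))).round(3).tolist())
    # blue: bed long edge
    B=(hsv[...,0]>105)&(hsv[...,0]<125)&(hsv[...,1]>150)&(abs(P[...,2]-.015)<.004)&(abs(P[...,1]+.29)<.1)&(d>0);q=P[B]
    print("bed",len(q),cv2.minAreaRect(q[:,:2].astype(np.float32)),cv2.boxPoints(cv2.minAreaRect(q[:,:2].astype(np.float32))).round(3).tolist())
    # obstacles top
    O=(d>0)&(P[...,0]>.25)&(P[...,0]<.8)&(P[...,1]>-.25)&(P[...,1]<.1)&(P[...,2]>.03)
    q=P[O];
    g=np.zeros((12,11));
    for p in q:
        a,b=int((p[0]-.25)/.05),int((p[1]+.25)/.0325)
        if a<12 and b<11:g[a,b]=max(g[a,b],p[2])
    print((g*1000).astype(int))
E
```

```text
knob (array([ 0.5246, -0.2767,  0.1429]), [array([291.2, 208.9]), array([242.7, 189.5])])
screwcap (array([ 0.5565, -0.2829,  0.1275]), [array([278.1, 210.8]), array([258.2, 195.2])])
front y- (array([ 0.3982, -0.3186,  0.0538]), [array([368.1, 270.3]), array([188.9, 247.5])])
knobtop (array([ 0.5248, -0.2783,  0.1573]), [array([291.8, 200.5]), array([243. , 183.5])])
frontcorner scene y-,y+ [ 0.3972 -0.3168  0.055 ] [ 0.3934 -0.2791  0.055 ]  side y+,y-,tail y- [ 0.3946 -0.2787  0.055 ] [ 0.3981 -0.3201  0.055 ] [ 0.5564 -0.3033  0.055 ]
frontcorner scene y-,y+ [ 0.3958 -0.314   0.057 ] [ 0.3921 -0.2764  0.057 ]  side y+,y-,tail y- [ 0.3941 -0.2818  0.057 ] [ 0.3977 -0.323   0.057 ] [ 0.5553 -0.3063  0.057 ]
scene 1568 [ 0.4656 -0.283   0.0577] ((0.47416603565216064, -0.2888675928115845), (0.16084465384483337, 0.04413016885519028), 5.329404830932617) [[0.3919999897480011, -0.27399998903274536], [0.3959999978542328, -0.3179999887943268], [0.5559999942779541, -0.30300000309944153], [0.5519999861717224, -0.2590000033378601]]
bed 490 ((0.556337296962738, -0.25560495257377625), (0.066522
[... 1265 characters left out ...]
601], [0.4350000023841858, -0.3400000035762787], [0.6389999985694885, -0.3190000057220459], [0.6309999823570251, -0.23800000548362732]]
[[  0   0   0  32   0   0   0   0   0   0   0]
 [  0  81 103 133 134 133 144  45 115 117 106]
 [ 83  85 103 133 134 133 145   0 126 126 126]
 [  0   0   0   0  54  57 143   0   0   0   0]
 [  0   0   0   0   0   0   0   0   0   0   0]
 [  0   0  88 103 133 133 135 143  50  51  49]
 [  0   0 102 102 134 133 144 143 127 127 127]
 [  0   0   0  51  57 132 143   0   0 122 122]
 [  0   0   0   0   0   0   0   0   0   0   0]
 [  0   0   0   0   0   0   0   0   0   0   0]
 [  0   0  88 103 134 133 132 145 101 106 103]
 [  0   0   0   0   0   0   0   0   0   0   0]]
```

```bash
cat >> h.py <<'E'
from scipy.spatial.transform import Rotation as Ro
def rows(tgt,yaw,n,w,turn=None,show=True):
    "straight line path in world, shortest or given yaw turn (deg)"
    s=ctrl.observe();p=s['tool_pos'];R=Ro.from_euler('xyz',s['ee_rot'],degrees=True)
    Rt=Ro.from_euler('xyz',[180,0,yaw],degrees=True)
    rv=(R.inv()*Rt).as_rotvec()
    out=[]
    Rk=R
    for k in range(n):
        out.append([w]+list(Rk.inv().apply((np.array(tgt)-p)/n))+list(rv/n)); Rk=Rk*Ro.from_rotvec(rv/n)
    print([[round(float(v),4) for v in r] for r in out]);return out
E
python3 - <<'E'
from h import *
P=np.concatenate([cloud(n,np.load(f"pics/{n}0.npz")['d'])[np.load(f"pics/{n}0.npz")['d']>0] for n in("scene","side")])
r=np.hypot(P[:,0],P[:,1]);a=np.degrees(np.arctan2(P[:,1],P[:,0]))
for lo in range(-50,70,10):
    m=(a>lo)&(a<lo+10)&(r>.35)&(r<.72)&(P[:,2]<.45);print(lo,P[m,2].max().round(3),m.sum())
s=ctrl.observe();R=Ro.from_euler('xyz',s['ee_rot'],degrees=True);p=s['tool_pos'];d=np.array([p[1],-p[0],0]);d/=np.linalg.norm(d);print(R.inv().apply(d),np.linalg.norm(p[:2]))
E
```

```text
-50 0.008 17019
-40 0.089 14517
-30 0.161 11526
-20 0.136 7913
-10 0.147 13366
0 0.133 10995
10 0.198 9299
20 0.198 7741
30 0.194 930
40 0.146 580
50 0.142 654
60 0.45 2278
[-9.99999980e-01  8.37552306e-05 -1.83433230e-04] 0.5495278652577883
```

jog_arm([
  [0,0,0,-0.04,0,0,0],
  [0,-0.02,0,-0.04,0,0,0.04],
  [0,-0.048,-0.004,0,0,0,0.088],
  [0,-0.048,-0.004,0,0,0,0.088],
  [0,-0.048,-0.004,0,0,0,0.088],
  [0,-0.048,-0.004,0,0,0,0.088],
  [0,-0.048,-0.004,0,0,0,0.088],
  [0,-0.048,-0.004,0,0,0,0.088],
  [0,-0.048,-0.004,0,0,0,0.088],
  [0,-0.048,-0.004,0,0,0,0.088],
  [0,-0.048,-0.004,0,0,0,0.088],
])

```text
clock: 1.2
tool_pos: [0.5034, 0.1689, 0.2777]
ee_rot: [-179.0, 0.5, 108.9]
ft_force: [0.8, 0.5, -0.1]
grip_width: 0.0092
```

```bash
python3 -c "
from h import *
rows([.355,-.300,.2],5.5,14,0)"
```

```text
[[0.0, -0.0282, -0.0208, 0.0061, -0.0003, 0.0015, 0.129], [0.0, -0.0306, -0.017, 0.0061, -0.0003, 0.0015, 0.129], [0.0, -0.0326, -0.0129, 0.006, -0.0003, 0.0015, 0.129], [0.0, -0.034, -0.0086, 0.006, -0.0003, 0.0015, 0.129], [0.0, -0.0348, -0.0042, 0.0059, -0.0003, 0.0015, 0.129], [0.0, -0.0351, 0.0003, 0.0059, -0.0003, 0.0015, 0.129], [0.0, -0.0348, 0.0048, 0.0058, -0.0003, 0.0015, 0.129], [0.0, -0.0339, 0.0093, 0.0058, -0.0003, 0.0015, 0.129], [0.0, -0.0324, 0.0135, 0.0057, -0.0003, 0.0015, 0.129], [0.0, -0.0304, 0.0176, 0.0057, -0.0003, 0.0015, 0.129], [0.0, -0.0279, 0.0213, 0.0057, -0.0003, 0.0015, 0.129], [0.0, -0.0249, 0.0248, 0.0056, -0.0003, 0.0015, 0.129], [0.0, -0.0215, 0.0278, 0.0056, -0.0003, 0.0015, 0.129], [0.0, -0.0178, 0.0303, 0.0056, -0.0003, 0.0015, 0.129]]
```

jog_arm([
  [0,-0.028,-0.021,0.004,0,0.0015,0.129],
  [0,-0.031,-0.017,0.004,0,0.0015,0.129],
  [0,-0.033,-0.013,0.004,0,0.0015,0.129],
  [0,-0.034,-0.009,0.004,0,0.0015,0.129],
  [0,-0.035,-0.004,0.004,0,0.0015,0.129],
  [0,-0.035,0,0.004,0,0.0015,0.129],
  [0,-0.035,0.005,0.005,0,0.0015,0.129],
  [0,-0.034,0.009,0.005,0,0.0015,0.129],
  [0,-0.032,0.014,0.005,0,0.0015,0.129],
  [0,-0.03,0.018,0.005,0,0.0015,0.129],
  [0,-0.028,0.021,0.005,0,0.0015,0.129],
  [0,-0.025,0.025,0.005,0,0.0015,0.129],
  [0,-0.022,0.028,0.005,0,0.0015,0.129],
  [0,-0.018,0.03,0.005,0,0.0015,0.129],
  [0,0,0,0,0,0,0],
])

```text
clock: 2.7
tool_pos: [0.3242, -0.3168, 0.2066]
ee_rot: [-179.7, 0.9, 0.4]
ft_force: [-0.1, 0.5, -0.6]
grip_width: 0.0004
```

```bash
python3 -c "
from h import *
rows([.362,-.300,.2],5.5,5,0)
rows([.362,-.300,.037],5.5,5,0)"
```

```text
[[0.0, 0.0076, -0.0033, 0.0012, -0.0011, 0.0031, -0.0178], [0.0, 0.0076, -0.0032, 0.0012, -0.0011, 0.0031, -0.0178], [0.0, 0.0077, -0.003, 0.0013, -0.0011, 0.0031, -0.0178], [0.0, 0.0077, -0.0029, 0.0013, -0.0011, 0.0031, -0.0178], [0.0, 0.0078, -0.0028, 0.0013, -0.0011, 0.0031, -0.0178]]
[[0.0, 0.0081, -0.0032, 0.0338, -0.0011, 0.0031, -0.0178], [0.0, 0.0081, -0.0031, 0.0338, -0.0011, 0.0031, -0.0178], [0.0, 0.008, -0.0029, 0.0339, -0.0011, 0.0031, -0.0178], [0.0, 0.008, -0.0028, 0.0339, -0.0011, 0.0031, -0.0178], [0.0, 0.0079, -0.0027, 0.0339, -0.0011, 0.0031, -0.0178]]
```

jog_arm([
  [0,0.008,-0.003,0.001,-0.001,0.003,-0.018],
  [0,0.008,-0.003,0.001,-0.001,0.003,-0.018],
  [0,0.008,-0.003,0.001,-0.001,0.003,-0.018],
  [0,0.008,-0.003,0.001,-0.001,0.003,-0.018],
  [0,0.006,-0.003,0.02,-0.001,0.003,-0.018],
  [0,0,0,0.04,0,0,0],
  [0,0,0,0.04,0,0,0],
  [0,0,0,0.03,0,0,0],
  [0,0,0,0.02,0,0,0],
  [0,0,0,0,0,0,0],
])

```text
clock: 3.7
tool_pos: [0.3742, -0.2902, 0.0499]
ee_rot: [179.8, -0.5, 7.5]
ft_force: [-0.5, 0.1, 0.7]
grip_width: 0.0002
```

```bash
python3 -c "
from h import *
print(ctrl.observe()['tool_pos'])
rows([.370,-.300,.036],5.5,4,0)
im,d=camera('side'); cv2.imwrite('pics/side1.png',im[140:300,120:340,::-1].repeat(3,0).repeat(3,1))"
```

```text
[ 0.37421582 -0.29015038  0.04989753]
[[0.0, -0.0014, 0.0023, 0.0035, 0.0008, -0.0023, 0.0085], [0.0, -0.0014, 0.0023, 0.0035, 0.0008, -0.0023, 0.0085], [0.0, -0.0013, 0.0023, 0.0035, 0.0008, -0.0023, 0.0085], [0.0, -0.0013, 0.0023, 0.0035, 0.0008, -0.0023, 0.0085]]
```

View pics/side1.png

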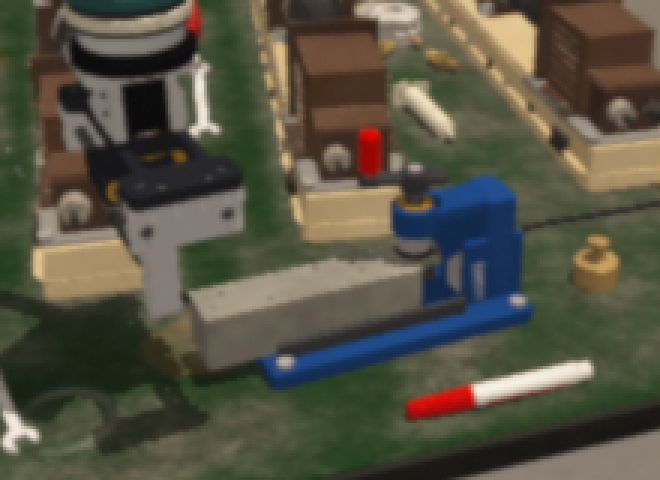

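jog_arm([
  [0,-0.001,0.002,0.004,0,-0.002,0.008],
  [0,-0.001,0.002,0.003,0,-0.002,0.008],
  [0,-0.001,0.002,0.003,0,-0.002,0.008],
  [0,0,0.001,0.002,0,0,0],
  [0,0,0,0,0,0,0],
  [0,0,0,0,0,0,0],
])

```text
clock: 4.35
tool_pos: [0.3772, -0.3016, 0.0453]
ee_rot: [179.1, -0.7, 6.1]
ft_force: [-0.4, 0.8, 0.2]
grip_width: 0.0005
```

jog_arm([
  [0,-0.002,0,0.004,0.003,-0.003,0.0],
  [0,-0.001,0,0.004,0.003,-0.003,0.0],
  [0,0,0,0.004,0.003,-0.003,0.0],
  [0,0,0,0,0,0,0],
  [0,0,0,0,0,0,0],
])

```text
clock: 4.85
tool_pos: [0.3739, -0.3022, 0.0322]
ee_rot: [179.7, -0.1, 6.1]
ft_force: [-0.4, 0.6, 0.6]
grip_width: 0.0008
```

jog_arm([
  [0,0.003,0,0,0,0,0],
  [0,0.003,0,0,0,0,0],
  [0,0.003,0,0,0,0,0],
  [0,0.003,0,0,0,0,0],
  [0,0.003,0,0,0,0,0],
  [0,0.003,0,0,0,0,0],
])

```text
clock: 5.45
tool_pos: [0.3903, -0.3008, 0.0324]
ee_rot: [179.7, 0.2, 6.1]
ft_force: [-4.8, -0.4, 2.2]
grip_width: 0.0005
```

In contact, sliding at about 5 N.

jog_arm([
  [0,0.003,0,0,0,0,0],
  [0,0.003,0,0,0,0,0],
  [0,0.003,0,0,0,0,0],
  [0,0.003,0,0,0,0,0],
  [0,0.003,0,0,0,0,0],
  [0,0.003,0,0,0,0,0],
  [0,0.003,0,0,0,0,0],
])

```text
clock: 6.15
tool_pos: [0.4112, -0.2986, 0.0324]
ee_rot: [179.7, 0.5, 6.1]
ft_force: [-4.5, -1.0, 3.2]
grip_width: 0.0
```

Expected stop near TCP x ≈ 0.424; slow down.

jog_arm([
  [0,0.002,0,0,0,0,0],
  [0,0.002,0,0,0,0,0],
  [0,0.0015,0,0,0,0,0],
  [0,0.001,0,0,0,0,0],
  [0,0.001,0,0,0,0,0],
])

```text
clock: 6.65
tool_pos: [0.4193, -0.2976, 0.0324]
ee_rot: [179.7, 0.5, 6.1]
ft_force: [-5.5, -0.6, 3.8]
grip_width: 0.0007
```

jog_arm([
  [0,0.001,0,0,0,0,0],
  [0,0.001,0,0,0,0,0],
  [0,0.001,0,0,0,0,0],
])

```text
clock: 6.95
tool_pos: [0.422, -0.2973, 0.0324]
ee_rot: [179.7, 0.6, 6.1]
ft_force: [-7.2, -1.3, 3.7]
grip_width: 0.0005
```

jog_arm([
  [0,0.001,0,0,0,0,0],
  [0,0.001,0,0,0,0,0],
])

```text
clock: 7.15
tool_pos: [0.4219, -0.2973, 0.0324]
ee_rot: [179.8, 0.9, 6.1]
ft_force: [-7.8, -0.8, 4.3]
grip_width: 0.0005
```

jog_arm([
  [0,0.002,0,0,0,0,0],
  [0,0.002,0,0,0,0,0],
])

```text
clock: 7.35
tool_pos: [0.4218, -0.2973, 0.0325]
ee_rot: [179.8, 1.5, 6.1]
ft_force: [-9.9, -0.7, 5.9]
grip_width: 0.0005
```

```bash
python3 - <<'E'
from h import *
for n,(x,y,w,h) in (('side',(170,165,150,120)),('scene',(215,190,150,120))):
    im,d=camera(n); np.savez(f"pics/{n}2.npz",im=im,d=d); cv2.imwrite(f'pics/{n}2.png',cv2.resize(im[y:y+h,x:x+w,::-1],None,fx=5,fy=5,interpolation=cv2.INTER_CUBIC))
E
```

```text
(no output)
```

View pics/side2.png

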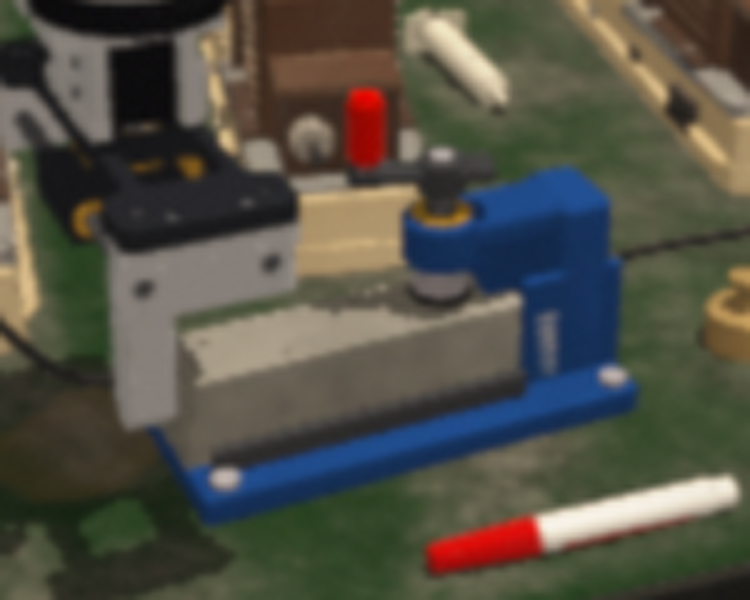

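View pics/scene2.png

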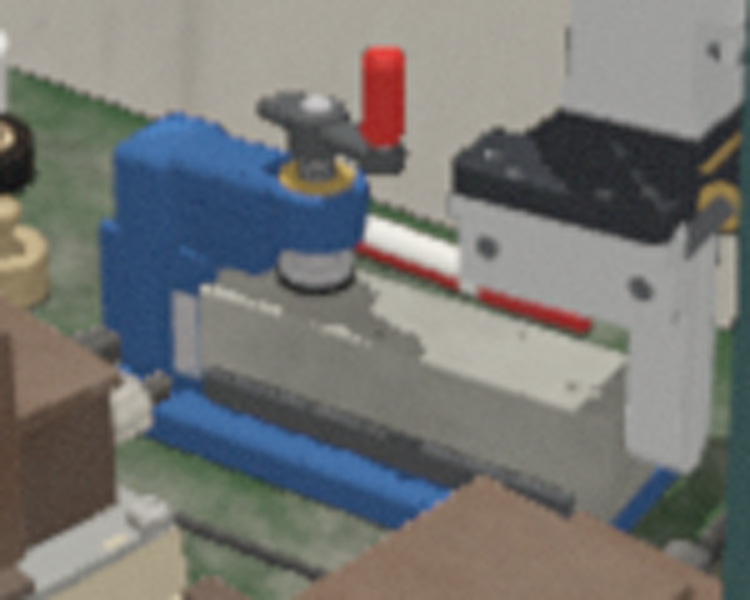

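```bash
python3 - <<'E'
from h import *
A=np.load("pics/scene0.npz");P=cloud("scene",A['d'])
for v in (247,252,257,262):
    print(v,[(u,P[v,u].round(3).tolist()) for u in range(258,268,2)])
S=np.load("pics/side0.npz");Q=cloud("side",S['d'])
for v in (226,230,234): print(v,[(u,Q[v,u].round(3).tolist()) for u in range(262,278,2)])
print(onplane("side",170+104,165+58.5,.056),onplane("scene",215+40.6,190+57,.056))
print("front", onplane("scene",215+125,190+70,.056),onplane("scene",215+115,190+82,.056), onplane("side",170+39,165+76.5,.056))
# tail corner estimate from depth
for n in("scene","side"):
    f=np.load(f"pics/{n}2.npz");C=cloud(n,f['d']);hs=cv2.cvtColor(f['im'],cv2.COLOR_RGB2HSV)
    M=(hs[...,1]<60)&(f['d']>0)&(abs(C[...,2]-.056)<.005)&(C[...,0]>.33)&(C[...,0]<.65)&(C[...,1]<-.22)&(C[...,1]>-.36)
    k,l,st,c=cv2.connectedComponentsWithStats(M.astype(np.uint8));i=1+st[1:,4].argmax();q=C[l==i][:,:2].astype(np.float32)
    print(n,cv2.minAreaRect(q),cv2.boxPoints(cv2.minAreaRect(q)).round(4).tolist())
E
```

```text
247 [(258, [0.587, -0.264, 0.055]), (260, [0.591, -0.275, 0.048]), (262, [0.591, -0.28, 0.045]), (264, [0.583, -0.276, 0.051]), (266, [0.592, -0.293, 0.039])]
252 [(258, [0.587, -0.265, 0.044]), (260, [0.592, -0.276, 0.037]), (262, [0.592, -0.281, 0.035]), (264, [0.591, -0.286, 0.033]), (266, [0.59, -0.29, 0.031])]
257 [(258, [0.587, -0.263, 0.035]), (260, [0.592, -0.275, 0.027]), (262, [0.591, -0.28, 0.025]), (264, [0.593, -0.287, 0.021]), (266, [0.593, -0.293, 0.018])]
262 [(258, [0.585, -0.261, 0.026]), (260, [0.591, -0.274, 0.017]), (262, [0.589, -0.277, 0.016]), (264, [0.587, -0.281, 0.015]), (266, [0.583, -0.281, 0.017])]
226 [(262, [0.595, -0.208, 0.001]), (264, [0.6, -0.209, 0.001]), (266, [0.605, -0.209, -0.0]), (268, [0.588, -0.264, 0.035]), (270, [0.59, -0.272, 0.039]), (272, [0.59, -0.282, 0.045]), (274, [0.589, -0.297, 0.053]), (276, [0.594, -0.296, 0.052])]
230 [(262, [0.576, -0.258, 0.023]), (264, [0.582, -0.256, 0.021]), (266, [0.59, -0.248, 0.014]), (268, [0.589, -0.264, 0.024]), (270, [0.59, -0.272, 0.028]), (272, [0.591, -0.281, 0.033]), (274, [0.589, -0.299, 0.044
[... 358 characters left out ...]
]
front [ 0.44920164 -0.31446406  0.056     ] [ 0.44258136 -0.27315677  0.056     ] [ 0.44010461 -0.31397335  0.056     ]
scene ((0.5023621320724487, -0.28420013189315796), (0.1815783530473709, 0.043467286974191666), 6.210071563720703) [[0.4097999930381775, -0.27239999175071716], [0.41449999809265137, -0.3156000077724457], [0.5950000286102295, -0.29600000381469727], [0.5903000235557556, -0.25279998779296875]]
side ((0.5004295706748962, -0.2859001159667969), (0.17809464037418365, 0.045094460248947144), 6.04721736907959) [[0.40950000286102295, -0.2728999853134155], [0.41429999470710754, -0.31769999861717224], [0.5914000272750854, -0.2989000082015991], [0.5866000056266785, -0.2540999948978424]]
```

jog_arm([
  [0,-0.005,0,0,0,0,0],
  [0,-0.01,0,0,0,0,0],
  [0,-0.015,0,0,0,0,0],
  [0.03,0,0,-0.04,0,0,0],
  [0.04,0,0,-0.05,0,0,0],
  [0.04,0,0,-0.05,0,0,0],
  [0.04,0,0,-0.05,0,0,0],
  [0.04,0,0,-0.03,0,0,0],
])

```text
clock: 8.25
tool_pos: [0.3917, -0.295, 0.2509]
ee_rot: [-179.3, 1.4, 6.1]
ft_force: [0.5, -0.7, -0.2]
grip_width: 0.0371
```

```bash
python3 - <<'E'
from h import *
# refined knob: red mask centroid now
pts={}
for n in ("scene","side"):
    im,d=camera(n);hsv=cv2.cvtColor(im,cv2.COLOR_RGB2HSV);H,S,V=[hsv[...,i] for i in range(3)]
    M=((H<6)|(H>174))&(S>150)&(V>90)
    k,l,st,c=cv2.connectedComponentsWithStats(M.astype(np.uint8))
    t=(291,209) if n=="scene" else (242.6,189.6)
    i=1+np.hypot(*(c[1:]-t).T).argmin();print(n,st[i],c[i]);pts[n]=c[i]
    m=camera_model(n)
A=[]
for n in pts:
    m=camera_model(n);A.append(np.array([[m['fx'],0,m['cx']],[0,m['fy'],m['cy']],[0,0,1]])@m['camera_from_world'][:3])
X=cv2.triangulatePoints(A[0],A[1],pts['scene'],pts['side']);print((X[:3]/X[3]).ravel())
print(ctrl.observe()['tool_pos'],ctrl.observe()['ee_rot'],ctrl.observe()['ft_force'])
E
```

```text
scene [287 200   9  19 148] [291.35135135 208.86486486]
side [239 182   9  17 126] [242.61111111 189.80952381]
[ 0.52444543 -0.27716249  0.14263014]
[ 0.39287244 -0.29613865  0.25281217] [-179.58161271    1.15481932    6.08374135] [ 0.75666164 -0.09494713  0.63913297]
```

```bash
python3 -c "
from h import *
rows([.5245,-.277,.24],169,20,0.05)"
```

```text
[[0.05, 0.0067, -0.0003, 0.0005, -0.0015, -0.0003, -0.1422], [0.05, 0.0066, 0.0007, 0.0005, -0.0015, -0.0003, -0.1422], [0.05, 0.0065, 0.0016, 0.0005, -0.0015, -0.0003, -0.1422], [0.05, 0.0062, 0.0025, 0.0005, -0.0015, -0.0003, -0.1422], [0.05, 0.0057, 0.0034, 0.0005, -0.0015, -0.0003, -0.1422], [0.05, 0.0052, 0.0042, 0.0005, -0.0015, -0.0003, -0.1422], [0.05, 0.0046, 0.0048, 0.0005, -0.0015, -0.0003, -0.1422], [0.05, 0.0038, 0.0054, 0.0005, -0.0015, -0.0003, -0.1422], [0.05, 0.003, 0.0059, 0.0005, -0.0015, -0.0003, -0.1422], [0.05, 0.0022, 0.0063, 0.0005, -0.0015, -0.0003, -0.1422], [0.05, 0.0012, 0.0065, 0.0006, -0.0015, -0.0003, -0.1422], [0.05, 0.0003, 0.0067, 0.0006, -0.0015, -0.0003, -0.1422], [0.05, -0.0006, 0.0066, 0.0006, -0.0015, -0.0003, -0.1422], [0.05, -0.0016, 0.0065, 0.0006, -0.0015, -0.0003, -0.1422], [0.05, -0.0025, 0.0062, 0.0006, -0.0015, -0.0003, -0.1422], [0.05, -0.0033, 0.0058, 0.0006, -0.0015, -0.0003, -0.1422], [0.05, -0.0041, 0.0052, 0.0006, -0.0015, -0.0003, -0.1422], [0.05, -0.0048, 0.0046, 0.0006, -0.0015, -0.0003, -0.1422], [0.05, -0.0054, 0.0039, 0.0006, -0.0015, -0.0003, -0.1422], [0.05, -0.0059, 0.0031, 0.0006, -0.0015, -0.0003, -0.1422]]
```

jog_arm([
  [0.05,0.007,0,0,0,0,-0.142],
  [0.05,0.007,0.001,0,0,0,-0.142],
  [0.05,0.0065,0.002,0,0,0,-0.142],
  [0.05,0.006,0.0025,0,0,0,-0.142],
  [0.05,0.006,0.0035,0,0,0,-0.142],
  [0.05,0.005,0.004,0,0,0,-0.142],
  [0.05,0.0045,0.005,0,0,0,-0.142],
  [0.05,0.004,0.0055,0,0,0,-0.142],
  [0.05,0.003,0.006,0,0,0,-0.142],
  [0.05,0.002,0.006,0,0,0,-0.142],
  [0.05,0.001,0.0065,0,0,0,-0.142],
  [0.05,0,0.0065,0,0,0,-0.142],
  [0.05,-0.0005,0.0065,0,0,0,-0.142],
  [0.05,-0.0015,0.0065,0,0,0,-0.142],
  [0.05,-0.0025,0.006,0,0,0,-0.142],
  [0.05,-0.0035,0.006,0,0,0,-0.142],
  [0.05,-0.004,0.005,0,0,0,-0.142],
  [0.05,-0.005,0.0045,0,0,0,-0.1],
  [0.05,-0.005,0.004,0,0,0,-0.05],
  [0.05,0,0,0,0,0,0],
])

```text
clock: 10.35
tool_pos: [0.5078, -0.2657, 0.2149]
ee_rot: [178.7, -3.0, 159.3]
ft_force: [0.6, -0.1, -0.3]
grip_width: 0.0497
```

```bash
python3 -c "
from h import *
rows([.5245,-.277,.20],169,5,0.04)"
```

```text
[[0.04, -0.0041, -0.001, 0.0027, 0.0055, -0.0101, -0.034], [0.04, -0.004, -0.0011, 0.0028, 0.0055, -0.0101, -0.034], [0.04, -0.0039, -0.0012, 0.0028, 0.0055, -0.0101, -0.034], [0.04, -0.0039, -0.0013, 0.0029, 0.0055, -0.0101, -0.034], [0.04, -0.0038, -0.0015, 0.0029, 0.0055, -0.0101, -0.034]]
```

jog_arm([
  [0.04,-0.004,-0.001,0.001,0.005,-0.01,-0.034],
  [0.04,-0.004,-0.001,0.001,0.005,-0.01,-0.034],
  [0.04,-0.004,-0.001,0.001,0.005,-0.01,-0.034],
  [0.04,-0.004,-0.001,0.001,0.005,-0.01,-0.034],
  [0.04,-0.004,-0.001,0,0.005,-0.01,-0.034],
  [0.04,0,0,0,0,0,0],
  [0.04,0,0,0,0,0,0],
])

```text
clock: 11.05
tool_pos: [0.52, -0.2756, 0.2012]
ee_rot: [179.5, -0.5, 168.8]
ft_force: [-0.6, -0.7, 0.5]
grip_width: 0.0401
```

```bash
cat > w.py <<'E'
from h import *
import sys
def wproj(pw):
    s=ctrl.observe();R=Ro.from_euler('xyz',s['ee_rot'],degrees=True)
    m=camera_model('wrist');t=R.inv().apply(np.array(pw)-s['tool_pos']);c=np.linalg.inv(m['tool_from_camera'])@np.r_[t,1]
    th=np.arctan2(np.hypot(c[0],c[1]),c[2]);a=np.arctan2(c[1],c[0]);return m['cx']+m['fx']*th*np.cos(a),m['cy']+m['fy']*th*np.sin(a)
def wray(u,v,z):
    s=ctrl.observe();R=Ro.from_euler('xyz',s['ee_rot'],degrees=True);m=camera_model('wrist')
    x,y=u-m['cx'],v-m['cy'];r=np.hypot(x,y);th=r/m['fx'];c=np.array([x/r*np.sin(th),y/r*np.sin(th),np.cos(th)])
    T=m['tool_from_camera'];o=R.apply(T[:3,3])+s['tool_pos'];d=R.apply(T[:3,:3]@c);return o+d*(z-o[2])/d[2]
E
python3 - <<'E'
from w import *
rows([.5245,-.277,.133],169,5,0.04)
print(wproj([.5245,-.277,.1576]),wproj([.5565,-.283,.128]))
im,d=camera('wrist');cv2.imwrite('pics/w1.png',im[...,::-1])
E
```

```text
[[0.04, -0.0011, -0.0002, 0.0136, 0.0016, -0.0018, -0.0007], [0.04, -0.001, -0.0002, 0.0136, 0.0016, -0.0018, -0.0007], [0.04, -0.001, -0.0002, 0.0136, 0.0016, -0.0018, -0.0007], [0.04, -0.001, -0.0002, 0.0136, 0.0016, -0.0018, -0.0007], [0.04, -0.001, -0.0001, 0.0136, 0.0016, -0.0018, -0.0007]]
(np.float64(278.2309432416856), np.float64(236.90857506373197)) (np.float64(278.5222208239757), np.float64(259.8736241265847))
```

View pics/w1.png

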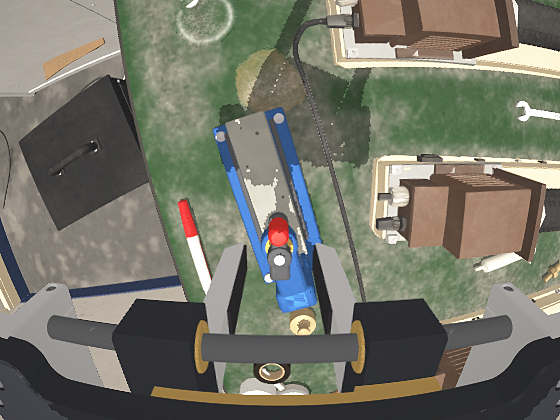

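jog_arm([
  [0.04,-0.001,0,0.013,0.001,-0.002,0],
  [0.04,-0.001,0,0.013,0.001,-0.002,0],
  [0.04,-0.001,0,0.013,0.001,-0.002,0],
  [0.04,-0.001,0,0.013,0.001,-0.002,0],
  [0.04,-0.001,0,0.009,0.001,-0.002,0],
  [0.04,0,0,0.004,0,0,0],
  [0.04,0,0,0,0,0,0],
  [0.04,0,0,0,0,0,0],
])

```text
clock: 11.9
tool_pos: [0.5235, -0.2752, 0.1274]
ee_rot: [179.7, -0.2, 168.7]
ft_force: [0.5, -0.1, 0.4]
grip_width: 0.0398
```

```bash
python3 - <<'E'
from w import *
rows([.5245,-.277,.132],169.3,3,0.03)
print(wproj([.5245,-.277,.1576]),wproj([.5565,-.283,.128]))
im,d=camera('wrist');cv2.imwrite('pics/w2.png',im[180:340,180:380,::-1].repeat(3,0).repeat(3,1))
E
```

```text
[[0.03, -0.0005, -0.0005, -0.0015, 0.0017, -0.001, -0.0035], [0.03, -0.0005, -0.0005, -0.0015, 0.0017, -0.001, -0.0035], [0.03, -0.0005, -0.0005, -0.0015, 0.0017, -0.001, -0.0035]]
(np.float64(276.7060996462988), np.float64(282.00592811310077)) (np.float64(277.62261732349566), np.float64(303.12301343098693))
```

View pics/w2.png

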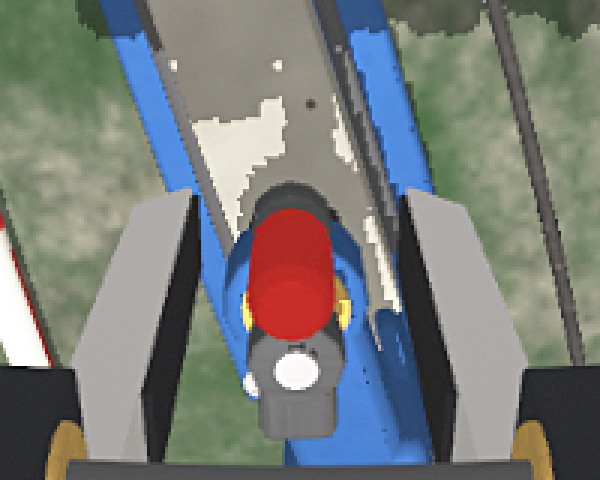

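jog_arm([
  [0.03,-0.0005,-0.0005,-0.002,0.001,0,-0.003],
  [0.03,-0.0005,-0.0005,-0.002,0.001,0,-0.003],
  [0.02,0,0,0,0,0,0],
  [0.01,0,0,0,0,0,0],
  [0.01,0,0,0,0,0,0],
  [0.01,0,0,0,0,0,0],
], grip_force=15)

```text
clock: 12.55
tool_pos: [0.5257, -0.2773, 0.1346]
ee_rot: [179.9, 0.1, 169.1]
ft_force: [0.6, -0.3, 0.1]
grip_width: 0.0154
```

jog_arm([
  [0.01,-0.0002,0.0032,0.0004,0,0,0.1],
  [0.01,-0.0002,0.0032,0.0004,0,0,0.1],
  [0.01,-0.0002,0.0032,0.0004,0,0,0.1],
  [0.01,-0.0002,0.0032,0.0004,0,0,0.1],
], grip_force=20)

```text
clock: 12.95
tool_pos: [0.5263, -0.2753, 0.1344]
ee_rot: [-178.9, 0.3, 145.0]
ft_force: [-4.4, -3.6, 1.4]
grip_width: 0.0158
```

```bash
cat > st.py <<'E'
from w import *
C=np.array([.5565,-.283])
def st():
    s=ctrl.observe();p=s['tool_pos'];d=p[:2]-C;a=np.arctan2(d[1],d[0]);f=s['ft_force']
    t=np.array([np.sin(a),-np.cos(a)])
    print("t",round(s['clock'],2),"pos",p.round(4),"ang",round(np.degrees(a),1),"r",round(1000*np.hypot(*d),1),"yaw",s['ee_rot'].round(1),"Ftan",round(-f[:2]@t,2),"Frad",round(f[:2]@d/np.hypot(*d),2),"Fz",round(f[2],2),"w",round(s['grip_width'],4), "m",s['moment'].round(2))
st()
E
python3 st.py
```

```text
t 12.95 pos [ 0.5263 -0.2753  0.1344] ang 165.6 r 31.2 yaw [-178.9    0.3  145. ] Ftan 4.63 Frad 3.4 Fz 1.35 w 0.0158 m [-0.74  0.77 -0.06]
```

```bash
cat >> st.py <<'E'
def arc(n,L,dth,dyaw,dz=0.0004,rk=0.5,r0=.032):
    "n rows, tangential step L (m), predicted advance dth rad/row, tool turn dyaw rad/row"
    s=ctrl.observe();p=s['tool_pos'];d=p[:2]-C;a=np.arctan2(d[1],d[0]);r=np.hypot(*d);yaw=np.radians(s['ee_rot'][2]);o=[]
    for k in range(n):
        t=np.array([np.sin(a-dth/2),-np.cos(a-dth/2)]);u=np.array([np.cos(a),np.sin(a)])
        v=t*L+u*(r0-r)*rk
        x=np.array([np.cos(yaw),np.sin(yaw)]);y=np.array([np.sin(yaw),-np.cos(yaw)])
        o.append([.01,round(float(v@x),4),round(float(v@y),4),dz,0,0,dyaw]);a-=dth;yaw-=dyaw
    print(o)
E
python3 -c "
from st import *
arc(4,.005,.08,0,rk=.3)"
```

```text
t 12.95 pos [ 0.5263 -0.2753  0.1344] ang 165.6 r 31.2 yaw [-178.9    0.3  145. ] Ftan 4.63 Frad 3.4 Fz 1.35 w 0.0158 m [-0.74  0.77 -0.06]
[[0.01, 0.0018, 0.0047, 0.0004, 0, 0, 0], [0.01, 0.0014, 0.0048, 0.0004, 0, 0, 0], [0.01, 0.001, 0.0049, 0.0004, 0, 0, 0], [0.01, 0.0006, 0.005, 0.0004, 0, 0, 0]]
```

jog_arm([
  [0.01,0.0018,0.0047,0.0004,0,0,0],
  [0.01,0.0014,0.0048,0.0004,0,0,0],
  [0.01,0.001,0.0049,0.0004,0,0,0],
], grip_force=25)

```text
clock: 13.25
tool_pos: [0.5283, -0.2691, 0.1336]
ee_rot: [-178.1, 0.6, 144.5]
ft_force: [-2.8, -4.5, 0.3]
grip_width: 0.0151
```

```bash
python3 -c "
from st import *
arc(4,.005,.1,0,rk=.3)"
```

```text
t 13.25 pos [ 0.5283 -0.2691  0.1336] ang 153.8 r 31.4 yaw [-178.1    0.6  144.5] Ftan 5.28 Frad 0.52 Fz 0.3 w 0.0151 m [-0.67  0.41  0.06]
[[0.01, 0.0007, 0.0049, 0.0004, 0, 0, 0], [0.01, 0.0002, 0.005, 0.0004, 0, 0, 0], [0.01, -0.0003, 0.005, 0.0004, 0, 0, 0], [0.01, -0.0008, 0.0049, 0.0004, 0, 0, 0]]
```

jog_arm([
  [0.01,0.0007,0.005,0.0004,-0.008,0,0.03],
  [0.01,0.0003,0.005,0.0004,-0.008,0,0.05],
  [0.01,0,0.005,0.0004,-0.008,0,0.06],
  [0.01,0,0.005,0.0004,-0.005,0,0.07],
])

```text
clock: 13.65
tool_pos: [0.5338, -0.2611, 0.1322]
ee_rot: [-178.8, 0.9, 131.7]
ft_force: [-4.1, -3.0, 2.9]
grip_width: 0.0153
```

```bash
python3 -c "
from st import *
arc(4,.005,.1,0.08,rk=.3)"
```

```text
t 13.65 pos [ 0.5338 -0.2611  0.1322] ang 136.0 r 31.5 yaw [-178.8    0.9  131.7] Ftan 4.99 Frad 0.92 Fz 2.88 w 0.0153 m [-0.49  0.83  0.  ]
[[0.01, 0.0003, 0.005, 0.0004, 0, 0, 0.08], [0.01, 0.0002, 0.005, 0.0004, 0, 0, 0.08], [0.01, 0.0001, 0.005, 0.0004, 0, 0, 0.08], [0.01, -0.0, 0.005, 0.0004, 0, 0, 0.08]]
```

jog_arm([
  [0.01,0.0003,0.005,0.0003,-0.005,0,0.07],
  [0.01,0.0002,0.005,0.0003,-0.005,0,0.08],
  [0.01,0.0001,0.005,0.0003,-0.005,0,0.08],
])

```text
clock: 13.95
tool_pos: [0.5394, -0.2566, 0.1312]
ee_rot: [-179.1, 1.1, 117.7]
ft_force: [-4.8, -1.6, 1.6]
grip_width: 0.0154
```

```bash
python3 -c "
from st import *
arc(4,.005,.1,0.08,rk=.3)"
```

```text
t 13.95 pos [ 0.5394 -0.2566  0.1312] ang 122.9 r 31.5 yaw [-179.1    1.1  117.7] Ftan 4.87 Frad 1.3 Fz 1.57 w 0.0154 m [-0.36  1.03  0.02]
[[0.01, 0.0004, 0.005, 0.0004, 0, 0, 0.08], [0.01, 0.0003, 0.005, 0.0004, 0, 0, 0.08], [0.01, 0.0002, 0.005, 0.0004, 0, 0, 0.08], [0.01, 0.0001, 0.005, 0.0004, 0, 0, 0.08]]
```

jog_arm([
  [0.01,0.0003,0.005,0.0004,-0.003,0.006,0.07],
  [0.01,0.0002,0.005,0.0004,-0.003,0.006,0.07],
])

```text
clock: 14.15
tool_pos: [0.5439, -0.2541, 0.1306]
ee_rot: [-179.0, 0.6, 109.1]
ft_force: [-5.9, -1.9, 3.0]
grip_width: 0.0154
```

```bash
python3 -c "
from st import *
arc(3,.005,.08,0.07,rk=.3)"
```

```text
t 14.15 pos [ 0.5439 -0.2541  0.1306] ang 113.6 r 31.5 yaw [-179.     0.6  109.1] Ftan 6.16 Frad 0.58 Fz 3.0 w 0.0154 m [-0.3   1.01 -0.01]
[[0.01, 0.0003, 0.005, 0.0004, 0, 0, 0.07], [0.01, 0.0003, 0.005, 0.0004, 0, 0, 0.07], [0.01, 0.0002, 0.005, 0.0004, 0, 0, 0.07]]
```

jog_arm([
  [0.01,0.0003,0.005,0.0003,-0.003,0.003,0.07],
])

```text
clock: 14.25
tool_pos: [0.5462, -0.2532, 0.1303]
ee_rot: [-178.9, 0.5, 104.9]
ft_force: [-6.1, -1.5, 2.0]
grip_width: 0.0156
```

```bash
python3 -c "
from st import *
arc(2,.005,.08,0.07,rk=.3)"
```

```text
t 14.25 pos [ 0.5462 -0.2532  0.1303] ang 109.1 r 31.5 yaw [-178.9    0.5  104.9] Ftan 6.26 Frad 0.57 Fz 1.99 w 0.0156 m [-0.26  1.07 -0.03]
[[0.01, 0.0003, 0.005, 0.0004, 0, 0, 0.07], [0.01, 0.0003, 0.005, 0.0004, 0, 0, 0.07]]
```

jog_arm([
  [0.01,0.0003,0.005,0.0003,-0.003,0.003,0.07],
])

```text
clock: 14.35
tool_pos: [0.5484, -0.2525, 0.13]
ee_rot: [-178.7, 0.4, 100.6]
ft_force: [-6.5, -2.4, 2.2]
grip_width: 0.0158
```

```bash
python3 -c "
from st import *
arc(2,.005,.08,0.07,rk=.3)"
```

```text
t 14.35 pos [ 0.5484 -0.2525  0.13  ] ang 104.9 r 31.5 yaw [-178.7    0.4  100.6] Ftan 6.94 Frad -0.65 Fz 2.2 w 0.0158 m [-0.25  1.13 -0.01]
[[0.01, 0.0003, 0.005, 0.0004, 0, 0, 0.07], [0.01, 0.0003, 0.005, 0.0004, 0, 0, 0.07]]
```

jog_arm([
  [0.01,0.0003,0.005,0.0002,-0.004,0.002,0.07],
])

```text
clock: 14.45
tool_pos: [0.5506, -0.2521, 0.1297]
ee_rot: [-178.6, 0.3, 96.4]
ft_force: [-7.3, -1.3, 3.1]
grip_width: 0.0155
```

```bash
python3 -c "
from st import *
arc(2,.005,.08,0.07,rk=.3)"
```

```text
t 14.45 pos [ 0.5506 -0.2521  0.1297] ang 100.8 r 31.5 yaw [-178.6    0.3   96.4] Ftan 7.38 Frad 0.11 Fz 3.13 w 0.0155 m [-0.16  1.27  0.  ]
[[0.01, 0.0003, 0.005, 0.0004, 0, 0, 0.07], [0.01, 0.0003, 0.005, 0.0004, 0, 0, 0.07]]
```

jog_arm([
  [0.01,0.0003,0.005,0.0002,-0.004,0.002,0.07],
])

```text
clock: 14.55
tool_pos: [0.5526, -0.2518, 0.1295]
ee_rot: [-178.5, 0.3, 92.1]
ft_force: [-6.8, -0.6, 3.3]
grip_width: 0.0153
```

```bash
python3 -c "
from st import *"
```

```text
t 14.55 pos [ 0.5526 -0.2518  0.1295] ang 97.1 r 31.5 yaw [-178.5    0.3   92.1] Ftan 6.77 Frad 0.26 Fz 3.28 w 0.0153 m [-0.09  1.27 -0.04]
```

jog_arm([
  [0.01,0.0003,0.005,0.0002,-0.004,0.002,0.07],
])

```text
clock: 14.65
tool_pos: [0.5546, -0.2516, 0.1292]
ee_rot: [-178.3, 0.3, 87.9]
ft_force: [-8.3, 0.1, 3.0]
grip_width: 0.0153
```

```bash
python3 -c "
from st import *"
```

```text
t 14.65 pos [ 0.5546 -0.2516  0.1292] ang 93.4 r 31.5 yaw [-178.3    0.3   87.9] Ftan 8.25 Frad 0.58 Fz 3.05 w 0.0153 m [0.02 1.33 0.02]
```

jog_arm([
  [0.01,0,0.002,0,0,0,0],
])

```text
clock: 14.75
tool_pos: [0.5545, -0.2517, 0.1293]
ee_rot: [-178.1, 0.3, 87.7]
ft_force: [-3.7, 0.9, 2.5]
grip_width: 0.0154
```

```bash
python3 -c "
from st import *
for n in('side','scene'):
  im,d=camera(n);np.savez(f'pics/{n}3.npz',im=im,d=d)
  x,y,w,h=(220,165,100,80) if n=='side' else (235,190,100,80)
  cv2.imwrite(f'pics/{n}3.png',cv2.resize(im[y:y+h,x:x+w,::-1],None,fx=7,fy=7,interpolation=cv2.INTER_CUBIC))
st()"
```

```text
t 14.75 pos [ 0.5545 -0.2517  0.1293] ang 93.6 r 31.3 yaw [-178.1    0.3   87.7] Ftan 3.64 Frad 1.14 Fz 2.53 w 0.0154 m [0.15 0.54 0.  ]
t 14.85 pos [ 0.5546 -0.2517  0.1292] ang 93.4 r 31.4 yaw [-178.1    0.3   87.8] Ftan 5.63 Frad 1.51 Fz 2.37 w 0.0151 m [0.06 0.79 0.02]
```

View pics/side3.png

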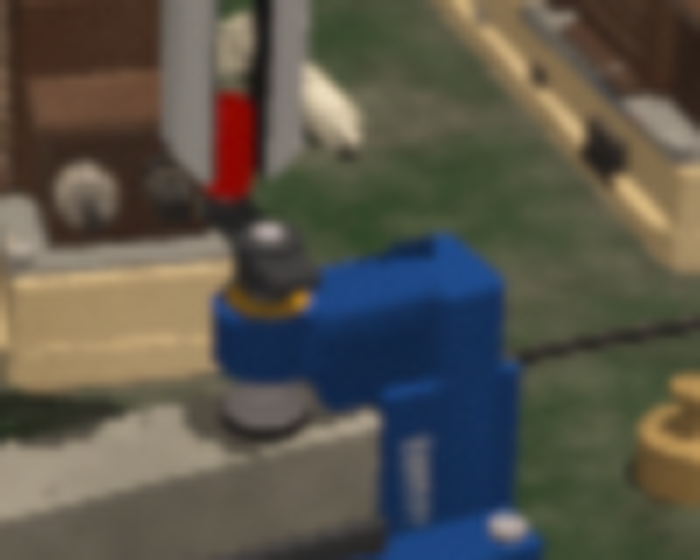

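View pics/scene3.png

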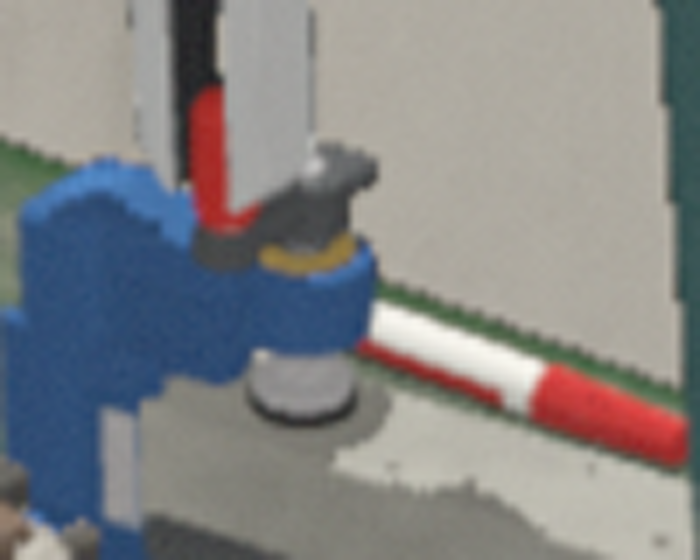

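jog_arm([
  [0.01,0,0.0035,0,0,0,0],
])

```text
clock: 14.95
tool_pos: [0.5552, -0.2517, 0.1292]
ee_rot: [-177.7, 0.2, 87.8]
ft_force: [-8.7, 1.5, 2.7]
grip_width: 0.0156
```

```bash
python3 -c "
from st import *"
```

```text
t 14.95 pos [ 0.5552 -0.2517  0.1292] ang 92.4 r 31.3 yaw [-177.7    0.2   87.8] Ftan 8.67 Frad 1.89 Fz 2.71 w 0.0156 m [ 0.17  1.26 -0.01]
```

jog_arm([
  [0.01,0,0.004,0,0,0,0],
])

```text
clock: 15.05
tool_pos: [0.5561, -0.2516, 0.1291]
ee_rot: [-177.3, 0.2, 87.7]
ft_force: [-8.3, 1.0, 3.1]
grip_width: 0.0153
```

```bash
python3 -c "
from st import *"
```

```text
t 15.05 pos [ 0.5561 -0.2516  0.1291] ang 90.7 r 31.4 yaw [-177.3    0.2   87.7] Ftan 8.28 Frad 1.09 Fz 3.14 w 0.0153 m [ 0.14  1.21 -0.02]
```

jog_arm([
  [0.01,0,0,0,0,0,0],
  [0.04,0,0,0,0,0,0],
  [0.04,0,0,0,0,0,0],
  [0.04,0,0,0,0,0,0],
  [0.04,0,0,-0.01,0,0,0],
  [0.04,0,0,-0.02,0,0,0],
  [0.04,0,0,-0.04,0,0,0],
  [0.04,0,0,-0.04,0,0,0],
  [0.04,0,0,-0.03,0,0,0],
  [0.04,0,0,0,0,0,0],
])

```text
clock: 16.05
tool_pos: [0.5628, -0.2511, 0.2755]
ee_rot: [-177.3, 0.2, 87.7]
ft_force: [0.2, 0.4, 1.1]
grip_width: 0.0403
```

```bash
python3 - <<'E'
from st import *
pts={}
for n in ("scene","side"):
    im,d=camera(n);np.savez(f'pics/{n}4.npz',im=im,d=d)
    hsv=cv2.cvtColor(im,cv2.COLOR_RGB2HSV);H,S,V=[hsv[...,i] for i in range(3)]
    M=((H<6)|(H>174))&(S>150)&(V>90)
    k,l,st_,c=cv2.connectedComponentsWithStats(M.astype(np.uint8))
    for i in range(1,k):
        if st_[i,4]>40: print(n,st_[i],c[i].round(1))
    x,y,w,h=(170,165,150,120) if n=='side' else (215,190,150,120)
    cv2.imwrite(f'pics/{n}4.png',cv2.resize(im[y:y+h,x:x+w,::-1],None,fx=5,fy=5,interpolation=cv2.INTER_CUBIC))
    C3=cloud(n,d)
    M=(hsv[...,1]<60)&(d>0)&(abs(C3[...,2]-.056)<.005)&(C3[...,0]>.33)&(C3[...,0]<.65)&(C3[...,1]<-.22)&(C3[...,1]>-.36)
    k,l,q_,c=cv2.connectedComponentsWithStats(M.astype(np.uint8));i=1+q_[1:,4].argmax();q=C3[l==i][:,:2].astype(np.float32)
    print(n,cv2.boxPoints(cv2.minAreaRect(q)).round(4).tolist())
E
```

```text
t 16.05 pos [ 0.5628 -0.2511  0.2755] ang 78.8 r 32.5 yaw [-177.3    0.2   87.7] Ftan -0.16 Frad 0.42 Fz 1.08 w 0.0403 m [-0.02  0.04 -0.05]
scene [263 203   8  19 144] [266.5 212.3]
scene [311 242  20  14 141] [320.6 248.9]
scene [[0.43700000643730164, -0.2687999904155731], [0.4413999915122986, -0.3127000033855438], [0.5916000008583069, -0.29760000109672546], [0.5871999859809875, -0.25369998812675476]]
side [179 140   8  12  76] [182.3 145.1]
side [249 178   8  16 106] [252.2 185.3]
side [255 268  23  12 166] [266.6 273.8]
side [[0.4284000098705292, -0.2728999853134155], [0.43299999833106995, -0.3160000145435333], [0.5914999842643738, -0.29899999499320984], [0.586899995803833, -0.25589999556541443]]
```

View pics/side4.png

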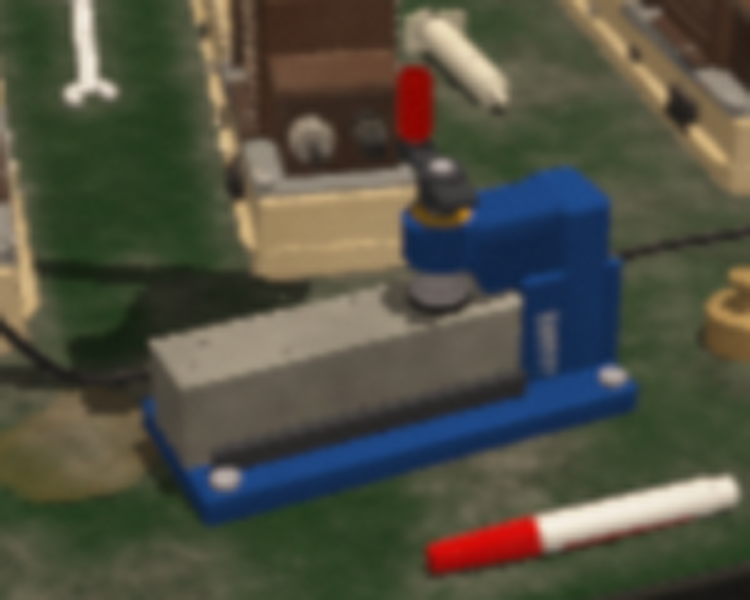

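View pics/scene4.png

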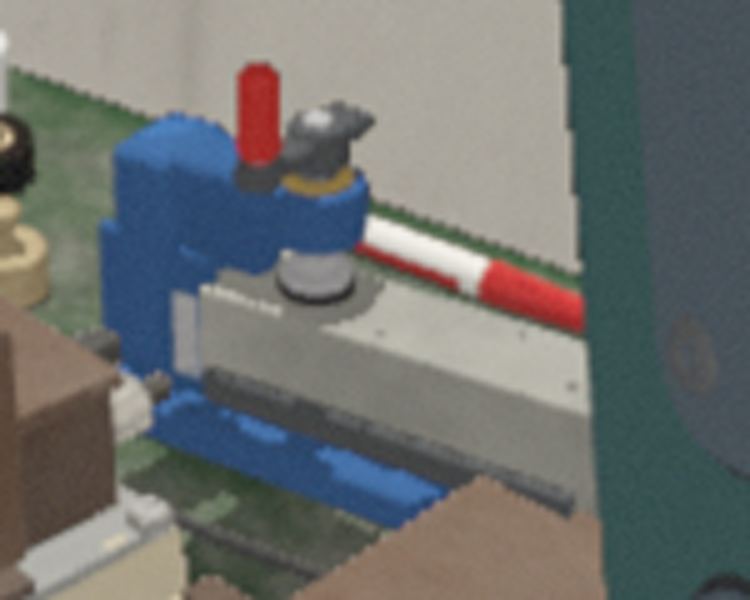

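```bash
python3 - <<'E'
from h import *
A=[]
for n in("scene","side"):
    m=camera_model(n);A.append(np.array([[m['fx'],0,m['cx']],[0,m['fy'],m['cy']],[0,0,1]])@m['camera_from_world'][:3])
X=cv2.triangulatePoints(A[0],A[1],np.array([266.5,212.3]),np.array([252.2,185.3]));X=(X[:3]/X[3]).ravel()
d=X[:2]-[.5565,-.283];print(X,np.degrees(np.arctan2(d[1],d[0])),np.hypot(*d))
print(ticket.close_job())
E
```

```text
[ 0.55498475 -0.25080986  0.13688438] 92.6950294150167 0.03222578618914805
the job is handed in; nothing more can be done
None
```

The prism is home against the stop and the pad is snugged down on it at an estimated 30–33 N. I handed the job in at about 16 s with the gripper clear of everything.

**Pushing home:** I pushed the prism along the bed with the shut fingers at about 5 N. It stopped at TCP x = 0.422 m and did not move as the push rose to about 10 N. In the camera depth its tail agrees with the stop face to about 1–2 mm, and it had not shifted after clamping.

**Clamping:** I gripped the red knob and turned it about 78° clockwise.
- **Force:** the knob took about 5 N running free. The rise in force puts first touch near 46° into the turn. It read 8.3–8.7 N at the end.
- **Uncertainty:** each force reading scatters by about ±0.4 N, or about ±4 N on the pad. A reading of 6.8 N late in the turn was out of line, and the wrist moment suggested a somewhat lower pad force of 20–25 N.

**Final pictures:**
- **Crank:** the knob is 5.7 mm lower than at the start and at 93°, close to the 91° where I let go. This fits the 4 mm per radian pitch.
- **Pad:** it is resting on the prism.
- **Other things:** the marker is at the same pixels as before. I saw no movement of the brass weight but did not measure it.

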